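# Sort the swapped headphone drivers at the test clamshell

### The arm

A 6-joint arm with a two-finger parallel gripper is mounted at the origin on the work surface. World frame = base frame: x ahead of the robot, y to its left, z up, the work surface at z = 0. Lengths are in m, angles in degrees, forces in N, time in s.
With the tool pointing down it reaches from about 0.375 to 0.9 m from the base axis. Payload 3.1 kg.
Tool frame: the origin (TCP) lies at the very end of the fingers, on their centre line; the grasp point (between the pads) lies 19 mm behind it; z points along the fingers, y is the direction in which the jaws open and shut (so a half turn about z gives the same grasp; the last joint's range is limited). The gripper opens to 87 mm and grips with 3 to 60 N. Pads are 19 mm wide; open, the fingers measure 117 mm over their backs; the gripper's body (75 mm by 190 mm) begins 51 mm behind the grasp point.
Start: joints at [-78.237, 30.224, 82.088, -0, 67.689, -10.227], TCP at [0.234, -0.579, 0.223] pointing down, gripper open.
Joint ranges: [-176.69, 176.69], [-43.24, 126.21], [12.49, 139.97], [-82, 262], [0, 151.66], [-163.58, 163.58]. Speed limits (degrees/s): [159.86, 159.86, 180, 180, 180, 180].

### API

Orientations are given as a 3x3 rotation matrix whose columns are the frame's x, y, z axes.
In Python, from rig import read_state, capture, hand_in gives the robot as it stands. The module is installed in compiled form; this text tells all that it offers.
- The arm moves only by the tool move_arm, never from a script. Its arguments are lists of equal length, an entry for each row: "linear": the shift along the tool's x, y, z in cm, a list of three; "angular": the turn, a rotation vector about the tool's x, y, z in rad, a list of three; "fingers": the gripper command: -1 is fully open, 1 is shut, values between are in proportion. In form: {"linear": [[tx, ty, tz], ...], "angular": [[wx, wy, wz], ...], "fingers": [fingers, ...]}. A call has 1 to 12 rows; each row is the pose to reach, as a shift and turn from the pose measured when the call began, along the tool's axes at that moment; what a row does not reach only later rows make up. A row lasts 1/12 s, in which the tool goes at most 41.7 mm and 7.16 degrees, less where a joint would pass 70% of its speed; a pose out of reach is approached as far as the arm can. A call with a gripper value outside its range is refused whole. The fingers move at their own pace and stop on an object; the grip force is fixed at half the most. Time passes only in rows, so rows that repeat a pose let the fingers close. It gives the time, the measured TCP pose, the force and the opening at its end, in the units of the state.
- read_state(): the state, without advancing time (a new reading comes with each control period).
- capture(name): name is "side" or "top"; returns a dict with "color" (420x560x3 uint8, red, green, blue), "fx", "fy", "cx", "cy" (pixels), "k1" (the pictures are not rectified: a ray, as slopes to the right and down, at radius r is drawn at 1 + k1 r^2 times it, then the intrinsics apply), "view" (4x4, takes a point from world to camera coordinates). Camera axes: x right, y down, z forward; pixel columns grow to the right and rows downward; lengths in m; the calibration is good to about 2 mm. A picture is of the moment at which its call begins. There is no depth.
- hand_in(): hands the job in, once; it reports no verdict.
The state is a dict: "time_s": time; "joint_positions": joint angles; "qvel": joint speeds; "tau": joint torques, N m; "position": TCP position; "tcp_rot": TCP orientation; "force": force on the tool from outside, world axes, zero at the start; "moment": the same for the moment, N m; "opening": opening from 0.0 (shut) to 1.0 (fully open).
Only numpy, scipy, OpenCV 4.12 (cv2) and the standard library are available. Lean on these libraries where they do the work, as an engineer would, in place of code of your own. Each camera call takes 0.05 s, during which the arm holds its last target. There are 200 camera calls.

### The job

The three headphone drivers are in the wrong places: swing the test clamshell's lid over past upright so that it stays open by itself, and put the red driver in the red baffle, the blue driver in the blue baffle and the black driver with the yellow dot (due for a retest) in the clamshell's nest, each lying flat with its magnet up inside the collar. All three places are taken, so park one driver on the black rubber disc on the way; set the drivers down, never drop them, and never rest one on the bare bench, where steel chips would stick to the magnets. Leave the lid open at the end, and do not shift the white bottle with the yellow cap.

Things in the scene. Friction and masses are not known exactly. Their poses are not given: they have to be found in the camera images.
- red_driver: headphone driver with red frame, flat, magnet up: flange 50 mm across, 4 mm thick; basket tapering to 34 mm at 8 mm; then the round steel magnet pot to grip, 28 mm across, from 8 to 24 mm above the underside, a red dot on top. About 60 g. Origin: centre of underside, z up. Starts in the clamshell's nest, caught under the closed lid, its pot showing through the lid's hole.
- blue_driver: headphone driver with blue frame, flat, magnet up: flange 50 mm across, 4 mm thick; basket tapering to 34 mm at 8 mm; then the round steel magnet pot to grip, 28 mm across, from 8 to 24 mm above the underside, a blue dot on top. About 60 g. Origin: centre of underside, z up. Starts in the red baffle.
- black_driver: headphone driver with black frame, flat, magnet up: flange 50 mm across, 4 mm thick; basket tapering to 34 mm at 8 mm; then the round steel magnet pot to grip, 28 mm across, from 8 to 24 mm above the underside, a yellow dot on top. About 60 g. Origin: centre of underside, z up. Starts in the blue baffle.
- red_baffle: red baffle: white round plate 104 mm across, fixed on the bench. Its seat is the flat top, 14 mm above the bench, inside a raised red collar (inside 66 mm, outside 80 mm across, 5 mm high above the seat). Origin: under its centre, on the bench. Holds a driver of another colour at the start.
- blue_baffle: blue baffle: white round plate 104 mm across, fixed on the bench. Its seat is the flat top, 14 mm above the bench, inside a raised blue collar (inside 66 mm, outside 80 mm across, 5 mm high above the seat). Origin: under its centre, on the bench. Holds a driver of another colour at the start.
- parking_disc: plain black rubber disc, 110 mm across and 8 mm thick, fixed flat on the bench, empty at the start: the free spot. Origin: under its centre, on the bench.
- clamshell: aluminium test fixture fixed on the bench, 140 mm (x) by 130 mm (y), hinged lid. Nest at the centre of its top: flat seat 42 mm above the bench in a white collar (inside 66 mm across, 5 mm high). Origin: under its centre, on the bench. Its x points away from the robot to the hinge (within 0.25 rad of world x). Hinge line: along its y, at x = +66 mm, 54 mm above the bench.
- clam_lid (a joint): angle of the clamshell's grey lid plate (90 mm wide, 10 mm thick, 48 mm hole over the nest), rad: 0 closed and level (the start), grows as its front edge rises, 1.57 upright, 2.0 leaning back on its stop. Damped, about 0.3 kg; below upright it falls shut, let go beyond about 1.65 it sinks open onto the stop by itself.
- lid_grip (a point): centre of the lid's black grip: a horizontal bar 18 mm thick, 30 mm long along the hinge line, on a 14 mm tongue at the lid's front edge; 161 mm from the hinge line, 54 mm above the bench when closed, free space around and below. Can be pinched from above by its two ends (30 mm), and turns between the fingers as the lid swings.
- bottle: standing bystander: white bottle with a yellow cap, 44 mm across and 105 mm tall, loose, near the back of the work area. Origin: centre of its underside.
Mind the look-alikes: they are no part of the job. Several things have the shape of the red_driver; the one meant has the colours described above.

How it is judged (in metres and radians):
On the way:
1. a driver has been parked on the rubber disc: lying flat on it (centre within 45 mm of the disc's), let go and at rest (((horizontal distance between red_driver and parking_disc below 0.045 m and z of red_driver in the frame of parking_disc below 0.011 m and angle between red_driver's own z axis and vertical below 0.08 rad and contact force between red_driver and the fingers below 0.1 N and linear speed of red_driver below 0.02 m/s) or (horizontal distance between blue_driver and parking_disc below 0.045 m and z of blue_driver in the frame of parking_disc below 0.011 m and angle between blue_driver's own z axis and vertical below 0.08 rad and contact force between blue_driver and the fingers below 0.1 N and linear speed of blue_driver below 0.02 m/s) or (horizontal distance between black_driver and parking_disc below 0.045 m and z of black_driver in the frame of parking_disc below 0.011 m and angle between black_driver's own z axis and vertical below 0.08 rad and contact force between black_driver and the fingers below 0.1 N and linear speed of black_driver below 0.02 m/s))), for 0.2 s.
At the end, for the whole second after the job is handed in: Red driver in the red baffle, blue driver in the blue baffle, black driver in the clamshell's nest: each centred within 10 mm, down on the seat (within 3 mm) inside the collar, flat within 0.08 rad, let go and at rest; the clamshell's lid open beyond 1.75 rad (horizontal distance between red_driver and red_baffle below 0.01 m and z of red_driver in the frame of red_baffle between 0.01 and 0.017 m and angle between each of red_driver, blue_driver, black_driver's own z axis and vertical below 0.08 rad and linear speed of each of red_driver, blue_driver, black_driver below 0.02 m/s and contact force between each of red_driver, blue_driver, black_driver and the fingers below 0.1 N and horizontal distance between blue_driver and blue_baffle below 0.01 m and z of blue_driver in the frame of blue_baffle between 0.01 and 0.017 m and horizontal distance between black_driver and clamshell below 0.01 m and z of black_driver in the frame of clamshell between 0.038 and 0.045 m and value of joint clam_lid above 1.75 rad); the robot touches nothing.
It fails at once if a driver is dropped: it moves faster than 0.7 m/s (a fall of about 25 mm) out of the fingers ((linear speed of red_driver above 0.7 m/s and contact force between red_driver and the fingers below 0.05 N) or (linear speed of blue_driver above 0.7 m/s and contact force between blue_driver and the fingers below 0.05 N) or (linear speed of black_driver above 0.7 m/s and contact force between black_driver and the fingers below 0.05 N)).
It fails at once if a driver lies on the bare bench (its underside lower than 4 mm above it) (height (world z) of any of red_driver, blue_driver, black_driver below 0.004 m).
It fails at once if the white bottle is shifted by more than 30 mm or tipped over (distance of bottle from where it was at the start of the episode above 0.03 m or angle between bottle's own z axis and vertical above 0.4 rad).
It also fails if it takes over 128 s, if anything falls off the work surface, if the arm or the gripper's body presses on something with over 40 N, if the wrist force passes 120 N, or if a joint passes its speed limit or range.

## Working session

There is one attempt and no reset: what is moved stays moved. The work goes in short steps, Python scripts to look and compute and a tool call to move; the robot and the scene stay as the last step left them, time stands still between calls to the robot, and variables do not carry over. Pictures are saved under pics/ and viewed, about 12 in all and at most 16, crops included, and the job is handed in when it is done.

Besides the shell and the picture viewer there is one more tool, called as name(argument=value, ...), one argument or row to a line, values as JSON. move_arm: Moves the arm, as the interface text tells. Its arguments: {"type":"object","properties":{"linear":{"type":"array"},"angular":{"type":"array"},"fingers":{"type":"array"}},"required":["linear","angular","fingers"]}

```bash
mkdir -p pics; cat > h.py <<'E'
import numpy as np, cv2
from rig import read_state, capture, hand_in
def snap(cam,name):
    c=capture(cam); cv2.imwrite(f'pics/{name}.png',c['color'][:,:,::-1]); np.save(f'pics/{name}.npy',c,allow_pickle=True); return c
def load(name): return np.load(f'pics/{name}.npy',allow_pickle=True).item()
def p2w(c,u,v,z):
    x=(u-c['cx'])/c['fx']; y=(v-c['cy'])/c['fy']; rd=np.hypot(x,y); r=rd
    for _ in range(20): r=rd/(1+c['k1']*r*r)
    s=r/rd if rd>0 else 1
    R=c['view'][:3,:3]; t=c['view'][:3,3]; o=-R.T@t; d=R.T@np.array([x*s,y*s,1])
    return o+d*(z-o[2])/d[2]
def w2p(c,P):
    q=c['view'][:3,:3]@np.array(P)+c['view'][:3,3]; x,y=q[0]/q[2],q[1]/q[2]; k=1+c['k1']*(x*x+y*y)
    return np.array([c['fx']*x*k+c['cx'],c['fy']*y*k+c['cy']])
E
python3 - <<'E'
from h import *
for n in('top','side'):
    c=snap(n,n+'0'); R=c['view'][:3,:3]; print(n,c['fx'],c['k1'],-R.T@c['view'][:3,3],R.round(2).tolist())
print(read_state())
E
```

```text
top 429.59217565233644 -0.07119520599690046 [0.46471322 0.01564568 0.99767054] [[0.03, -1.0, 0.0], [-0.99, -0.03, -0.14], [0.14, 0.0, -0.99]]
side 419.5437181913034 -0.1147007429869009 [0.3605593  0.66944073 0.72087553] [[-0.96, -0.29, -0.0], [-0.2, 0.66, -0.72], [0.21, -0.69, -0.69]]
{'time_s': 0.1, 'joint_positions': array([-7.82358615e+01,  3.02731269e+01,  8.21483757e+01,  4.89246382e-04,
        6.76910114e+01, -1.02257192e+01]), 'qvel': array([-0.08016169, -0.03856884, -0.1617402 ,  0.08087806,  0.01696786,
        0.03258306]), 'tau': array([-2.23327652e-04, -4.40985024e+01, -1.77151358e+01,  6.35208073e-02,
        5.34010562e-02, -3.97607459e-05]), 'position': array([ 0.23393536, -0.57885642,  0.22167872]), 'tcp_rot': array([[ 9.27251438e-01,  3.74439070e-01, -3.92639590e-04],
       [ 3.74439106e-01, -9.27249510e-01,  1.92410079e-03],
       [ 3.56383642e-04, -1.93114484e-03, -9.99998072e-01]]), 'force': array([-0.92347214, -0.00683918, -0.97472235]), 'moment': array([ 0.00171706, -0.06402914, -0.01612764]), 'opening': 0.9982413726323277}
```

View pics/top0.png

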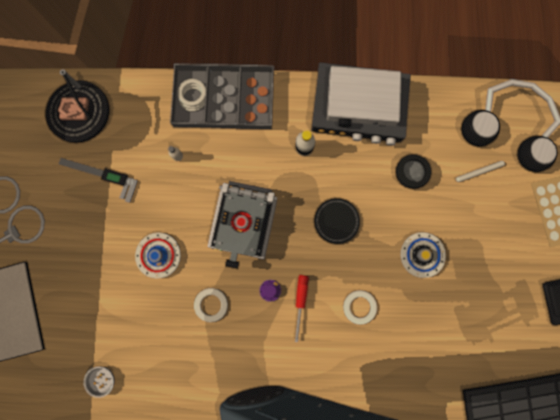

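View pics/side0.png

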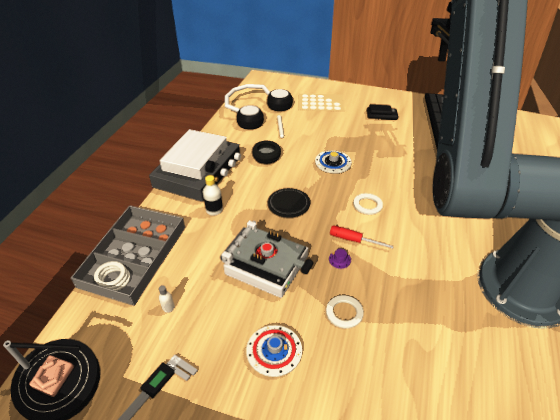

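The top view shows the red baffle, holding the blue driver, at px (158,256). The clamshell is at (242,222) with its grip at (232,264), the disc at (337,221), the blue baffle with the black driver at (424,255), and the bottle at (305,143). The side view agrees.

```bash
python3 - <<'E'
from h import *
c=load('top0'); im=c['color']; hsv=cv2.cvtColor(im,cv2.COLOR_RGB2HSV)
def cen(m,box,nm,z):
    u0,v0,u1,v1=box; s=np.zeros(m.shape,np.uint8); s[v0:v1,u0:u1]=m[v0:v1,u0:u1]*1
    p=cv2.findNonZero(s)
    (h)=cv2.convexHull(p); e=cv2.fitEllipse(h); print(nm,len(p),np.round(e[0],1),np.round(e[1],1),p2w(c,*e[0],z).round(4))
H,S,V=cv2.split(hsv)
red=((H<8)|(H>170))&(S>130)&(V>70); blue=(H>100)&(H<130)&(S>90)&(V>40); blk=(V<60)
yel=(H>18)&(H<35)&(S>130)&(V>100)
cen(red,(130,230,187,284),'redcollar',.019); cen(blue,(145,243,170,270),'bluedriver',.020)
cen(blue,(398,230,450,282),'bluecollar',.019); cen(blk,(410,242,440,270),'blackdrv',.018);
cen(red,(225,205,258,238),'reddrv',.055); cen(blk,(310,193,365,248),'disc',.008)
cen(blk,(222,255,242,272),'grip',.063)
cr=lambda u,v,h:cv2.resize(im[v-h:v+h,u-h:u+h],(400,400),interpolation=cv2.INTER_CUBIC)
m=np.vstack([np.hstack([cr(158,256,28),cr(240,225,52)]),np.hstack([cr(337,221,28),cr(424,255,28)])])
cv2.imwrite('pics/m.png',cv2.resize(m,(600,600))[:,:,::-1])
E
```

```text
redcollar 263 [156.8 255. ] [33.4 34.3] [0.4868 0.3025 0.019 ]
bluedriver 183 [157.  255.5] [19.1 20.1] [0.4855 0.3017 0.02  ]
bluecollar 172 [423.4 254.4] [32.4 33.4] [ 0.504  -0.3059  0.019 ]
blackdrv 136 [422.5 254.8] [18.9 19.8] [ 0.5031 -0.3042  0.018 ]
reddrv 217 [241.3 221.4] [19.8 20.7] [0.5651 0.109  0.055 ]
disc 1610 [336.8 220.9] [44.5 45.9] [ 0.5772 -0.1078  0.008 ]
grip 77 [231.8 263.6] [ 7.1 13.7] [0.4721 0.1252 0.063 ]
```

View pics/m.png

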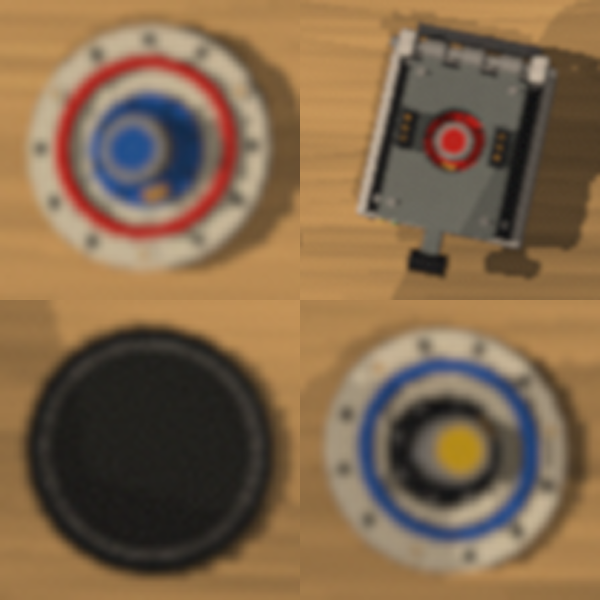

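The crops show the blue driver sitting about centred in the red collar, with its dot at px (154.2,255.6). The black driver's yellow dot is at (425.5,254.6) and the red dot is at (241.1,221.6). The disc is empty and the clamshell yaw is about -0.17 rad.

```bash
cat >> h.py <<'E'
from scipy.spatial.transform import Rotation as Ro
def plan(P,yaw=-9.7):
    s=read_state(); R=s['tcp_rot']; a=np.deg2rad(yaw); cx,sx=np.cos(a),np.sin(a)
    T=np.array([[cx,sx,0],[sx,-cx,0],[0,0,-1]])
    print(s['time_s'],'at',s['position'].round(4),'lin',(R.T@(np.array(P)-s['position'])*100).round(2),'ang',Ro.from_matrix(R.T@T).as_rotvec().round(3))
E
python3 - <<'E'
from h import *
c=load('top0')
for n,u,v,z in(('blue',154.2,255.6,.038),('black',425.5,254.6,.038),('red',241.1,221.6,.066),('bottle',305.5,136,.105)): print(n,p2w(c,u,v,z).round(4))
plan([.472,.125,.12])
E
```

```text
blue [0.4848 0.3028 0.038 ]
black [ 0.5028 -0.3045  0.038 ]
red [0.5635 0.1083 0.066 ]
bottle [ 0.7483 -0.0267  0.105 ]
0.1 at [ 0.2339 -0.5789  0.2217] lin [ 48.43 -56.33  10.29] ang [-0.002  0.     0.553]
```

move_arm(
  linear=[
    [3, -3, 0],
    [6, -7, 0],
    [9, -10.5, 0],
    [12, -14, 0],
    [15, -17.5, 0],
    [18, -21, 0],
    [21, -24.5, 0],
    [24, -28, 0],
    [27, -31.5, 0],
    [30, -35, 0],
    [33, -38.5, 0],
    [36, -42, 0],
  ],
  angular=[
    [0, 0, 0.05],
    [0, 0, 0.1],
    [0, 0, 0.15],
    [0, 0, 0.2],
    [0, 0, 0.25],
    [0, 0, 0.3],
    [0, 0, 0.35],
    [0, 0, 0.4],
    [0, 0, 0.45],
    [0, 0, 0.5],
    [0, 0, 0.55],
    [0, 0, 0.55],
  ],
  fingers=[-1, -1, -1, -1, -1, -1, -1, -1, -1, -1, -1, -1],
)

```text
time_s: 1.1
position: [0.3932, -0.1037, 0.2225]
tcp_rot: [[0.986, -0.168, -0.001], [-0.168, -0.986, 0.002], [-0.001, -0.002, -1.0]]
force: [0.5, -1.1, 0.1]
opening: 1.0
```

```bash
python3 -c "
from h import *
plan([.472,.125,.10])"
```

```text
1.1 at [ 0.3932 -0.1037  0.2225] lin [  3.94 -23.84  12.29] ang [-0.002  0.001  0.001]
```

move_arm(
  linear=[
    [0.7, -4, 0],
    [1.3, -8, 1],
    [2, -12, 3],
    [2.7, -16, 5],
    [3.4, -20, 7.5],
    [3.9, -23.8, 10],
    [3.9, -23.8, 12.3],
    [3.9, -23.8, 12.3],
    [3.9, -23.8, 12.3],
  ],
  angular=[
    [0, 0, 0],
    [0, 0, 0],
    [0, 0, 0],
    [0, 0, 0],
    [0, 0, 0],
    [0, 0, 0],
    [0, 0, 0],
    [0, 0, 0],
    [0, 0, 0],
  ],
  fingers=[-1, -1, -1, -1, -1, -1, -1, -1, -1],
)

```text
time_s: 1.85
position: [0.4696, 0.1252, 0.098]
tcp_rot: [[0.986, -0.165, -0.007], [-0.165, -0.986, 0.002], [-0.007, -0.0, -1.0]]
force: [-0.7, 0.4, -0.0]
opening: 1.004
```

```bash
python3 - <<'E'
from h import *
plan([.472,.125,.035])
c=snap('side','s1'); p=w2p(c,[.472,.125,.054]).astype(int); t=w2p(c,read_state()['position']); print(p,t)
im=c['color'].copy(); cv2.circle(im,tuple(p),1,(0,255,0),-1); cv2.circle(im,tuple(t.astype(int)),1,(255,0,255),-1)
a=im[p[1]-80:p[1]+50,p[0]-90:p[0]+80]; cv2.imwrite('pics/s1c.png',cv2.resize(a,None,fx=4,fy=4,interpolation=2)[:,:,::-1])
E
```

```text
1.85 at [0.4696 0.1252 0.098 ] lin [ 0.28 -0.02  6.3 ] ang [-0.     0.007  0.003]
[306 265] [307.82125546 250.80770523]
```

View pics/s1c.png

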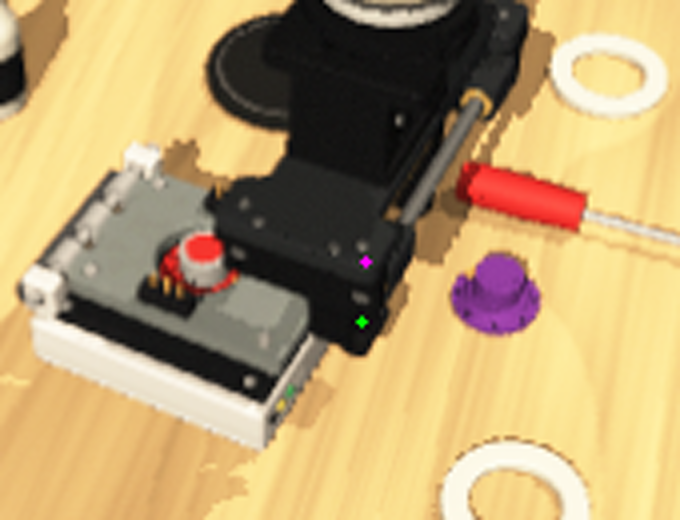

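The side crop shows the open gripper straddling the lid's grip, which it hides (expected at px 306,265). I'll go down and pinch it.

move_arm(
  linear=[
    [0.2, 0, 2],
    [0.2, 0, 4],
    [0.2, 0, 5.5],
    [0.2, 0, 6.1],
    [0.2, 0, 6.1],
    [0.2, 0, 6.1],
    [0.2, 0, 6.1],
    [0.2, 0, 6.1],
    [0.2, 0, 6.1],
    [0.2, 0, 6.1],
    [0.2, 0, 6.1],
  ],
  angular=[
    [0, 0.007, 0],
    [0, 0.007, 0],
    [0, 0.007, 0],
    [0, 0.007, 0],
    [0, 0.007, 0],
    [0, 0.007, 0],
    [0, 0.007, 0],
    [0, 0.007, 0],
    [0, 0.007, 0],
    [0, 0.007, 0],
    [0, 0.007, 0],
  ],
  fingers=[-1, -1, -1, -1, -1, 1, 1, 1, 1, 1, 1],
)

```text
time_s: 2.82
position: [0.4727, 0.1243, 0.0389]
tcp_rot: [[0.986, -0.167, 0.005], [-0.167, -0.986, 0.0], [0.005, -0.001, -1.0]]
force: [-1.4, -0.2, 0.0]
opening: 0.634
```

move_arm(
  linear=[
    [0, 0, 0],
    [0, 0, 0],
    [0, 0, 0],
    [0, 0, 0],
    [0, 0, 0],
    [0, 0, 0],
    [0, 0, 0],
  ],
  angular=[
    [0, 0, 0],
    [0, 0, 0],
    [0, 0, 0],
    [0, 0, 0],
    [0, 0, 0],
    [0, 0, 0],
    [0, 0, 0],
  ],
  fingers=[1, 1, 1, 1, 1, 1, 1],
)

```text
time_s: 3.4
position: [0.4729, 0.1258, 0.0389]
tcp_rot: [[0.986, -0.169, 0.005], [-0.169, -0.986, 0.003], [0.005, -0.003, -1.0]]
force: [0.2, 7.2, 0.5]
opening: 0.341
```

move_arm(
  linear=[
    [0.07, 0, -1.45],
    [0.26, 0, -2.88],
    [0.58, 0, -4.29],
    [1.03, 0, -5.67],
    [1.6, 0, -7.0],
    [2.29, 0, -8.28],
    [3.09, 0, -9.49],
    [4.0, 0, -10.62],
    [5.0, 0, -11.66],
    [6.09, 0, -12.61],
    [7.27, 0, -13.46],
    [7.27, 0, -13.46],
  ],
  angular=[
    [0, 0, 0],
    [0, 0, 0],
    [0, 0, 0],
    [0, 0, 0],
    [0, 0, 0],
    [0, 0, 0],
    [0, 0, 0],
    [0, 0, 0],
    [0, 0, 0],
    [0, 0, 0],
    [0, 0, 0],
    [0, 0, 0],
  ],
  fingers=[1, 1, 1, 1, 1, 1, 1, 1, 1, 1, 1, 1],
)

```text
time_s: 4.4
position: [0.5447, 0.1129, 0.1746]
tcp_rot: [[0.986, -0.169, 0.005], [-0.169, -0.986, 0.003], [0.005, -0.004, -1.0]]
force: [-1.8, 0.8, 0.7]
opening: 0.344
```

```bash
python3 - <<'E'
from h import *
p0=np.array([.4729,.1258,.0389]); ax=np.array([.986,-.169,0])
for th in (.99,1.4,1.85): plan(p0+ax*.161*(1-np.cos(th))+np.array([0,0,.161*np.sin(th)]))
c=snap('side','s2'); cv2.imwrite('pics/s2c.png',cv2.resize(c['color'][120:330,180:400],None,fx=2.5,fy=2.5)[:,:,::-1])
E
```

```text
4.4 at [0.5447 0.1129 0.1746] lin [-0.03 -0.06  0.12] ang [-0.004 -0.005 -0.001]
4.4 at [0.5447 0.1129 0.1746] lin [ 6.08 -0.07 -2.26] ang [-0.004 -0.005 -0.001]
4.4 at [0.5447 0.1129 0.1746] lin [13.26 -0.07 -1.84] ang [-0.004 -0.005 -0.001]
```

View pics/s2c.png

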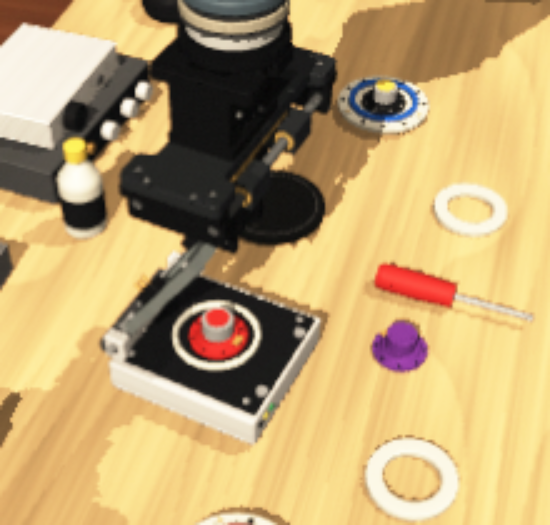

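move_arm(
  linear=[
    [1.25, 0, -0.74],
    [2.56, 0, -1.37],
    [3.91, 0, -1.87],
    [5.31, 0, -2.25],
    [6.75, 0, -2.5],
    [8.18, 0, -2.63],
    [9.63, 0, -2.62],
    [11.08, 0, -2.49],
    [12.49, 0, -2.22],
    [13.6, 0, -1.93],
    [13.6, 0, -1.93],
    [13.6, 0, -1.93],
  ],
  angular=[
    [0, 0, 0],
    [0, 0, 0],
    [0, 0, 0],
    [0, 0, 0],
    [0, 0, 0],
    [0, 0, 0],
    [0, 0, 0],
    [0, 0, 0],
    [0, 0, 0],
    [0, 0, 0],
    [0, 0, 0],
    [0, 0, 0],
  ],
  fingers=[1, 1, 1, 1, 1, 1, 1, 1, 1, 1, 1, 1],
)

```text
time_s: 5.45
position: [0.678, 0.0889, 0.1938]
tcp_rot: [[0.986, -0.169, 0.006], [-0.169, -0.986, 0.001], [0.006, -0.002, -1.0]]
force: [0.8, -3.6, 3.6]
opening: 0.339
```

move_arm(
  linear=[
    [0, 0, 0],
    [0, 0, 0],
    [0, 0, 0],
    [0, 0, 0],
    [0, 0, -1],
    [0, 0, -3],
    [0, 0, -5],
    [-2, 0, -6],
    [-5, 0, -6],
    [-8, 0, -6],
    [-11, 0, -6],
    [-14, 0, -6],
  ],
  angular=[
    [0, 0, 0],
    [0, 0, 0],
    [0, 0, 0],
    [0, 0, 0],
    [0, 0, 0],
    [0, 0, 0],
    [0, 0, 0],
    [0, 0, 0],
    [0, 0, 0],
    [0, 0, 0],
    [0, 0, 0],
    [0, 0, 0],
  ],
  fingers=[0, 0, 0, 0, 0, 0, 0, 0, 0, 0, 0, 0],
)

```text
time_s: 6.45
position: [0.5382, 0.113, 0.2538]
tcp_rot: [[0.986, -0.169, 0.007], [-0.169, -0.986, 0.001], [0.007, -0.002, -1.0]]
force: [-0.0, -0.0, 1.2]
opening: 0.5
```

```bash
python3 - <<'E'
from h import *
plan([.5635,.1083,.13])
c=snap('side','s3'); cv2.imwrite('pics/s3c.png',cv2.resize(c['color'][120:330,180:400],None,fx=2.5,fy=2.5)[:,:,::-1])
E
```

```text
6.45 at [0.5382 0.113  0.2538] lin [ 2.49  0.06 12.39] ang [-0.002 -0.007 -0.001]
```

View pics/s3c.png

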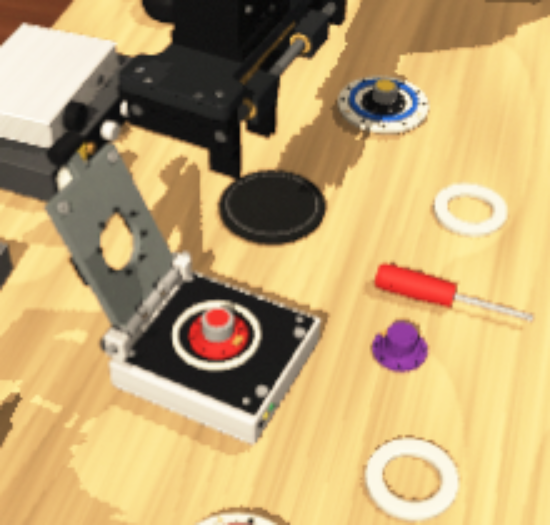

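The lid stands open at its stop. The red driver sits in the white nest collar at crop (217,318), and the bottle hasn't moved. Now I'll cross-check positions with the side camera.

```bash
python3 - <<'E'
from h import *
c=load('s3'); im=c['color']; H,S,V=cv2.split(cv2.cvtColor(im,cv2.COLOR_RGB2HSV))
def cen(m,box,nm,z):
    u0,v0,u1,v1=box; s=np.zeros(m.shape,np.uint8); s[v0:v1,u0:u1]=m[v0:v1,u0:u1]
    n,l,st,ce=cv2.connectedComponentsWithStats(s); k=1+np.argmax(st[1:,4]); p=cv2.findNonZero((l==k).astype(np.uint8))
    e=cv2.fitEllipse(cv2.convexHull(p)); print(nm,len(p),np.round(e[0],1),np.round(e[1],1),p2w(c,*e[0],z).round(4))
red=((H<8)|(H>170))&(S>130)
cen(red&(V>90),(256,240,276,252),'reddot',.066)
cen((S<60)&(V>150),(246,236,288,272),'nestcollar',.047)
cen(V<70,(262,180,320,222),'disc',.008)
yel=(H>15)&(H<35)&(S>110)
cen(yel,(325,150,342,160),'yeldot',.038)
cen((H>100)&(H<130)&(S>90),(310,140,360,180),'bluecollar',.019)
c=load('side0'); im=c['color']; H,S,V=cv2.split(cv2.cvtColor(im,cv2.COLOR_RGB2HSV))
cen((H>100)&(H<130)&(S>80),(262,333,288,352),'bluedot',.038)
cen(((H<8)|(H>170))&(S>130),(240,315,310,385),'redcollar',.019)
a=im[315:385,240:310]; b=load('s3')['color'][226:286,236:296]; d=load('s3')['color'][135:185,308:358]
cv2.imwrite('pics/m2.png',np.hstack([cv2.resize(q,(266,266),interpolation=2) for q in(a,b,d)])[:,:,::-1])
E
```

```text
reddot 51 [266.4 246.7] [6.5 9.1] [0.563 0.109 0.066]
nestcollar 283 [265.9 253.8] [27.5 34.9] [0.5636 0.1123 0.047 ]
disc 1020 [284.2 198.2] [34.2 51. ] [ 0.59   -0.1143  0.008 ]
yeldot 28 [333.7 153.8] [4.3 7.6] [ 0.5013 -0.3037  0.038 ]
bluecollar 123 [332.8 159.5] [16.8 27.5] [ 0.5019 -0.3023  0.019 ]
bluedot 84 [274.3 342.3] [ 9.6 10.5] [0.4848 0.3029 0.038 ]
redcollar 453 [273.9 348.8] [39.1 42.6] [0.485  0.3057 0.019 ]
```

View pics/m2.png

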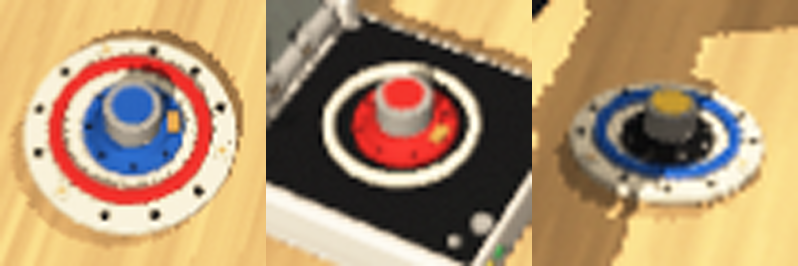

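Both cameras agree to about 2 mm: red driver (.563,.109), nest (.5645,.110), disc (.577,-.108), blue baffle (.503,-.305), red baffle (.486,.304).

move_arm(
  linear=[
    [1.5, 0, 3],
    [2.4, 0.1, 7],
    [2.4, 0.1, 11],
    [2.4, 0.1, 14],
    [2.4, 0.1, 16.5],
    [2.4, 0.1, 18.5],
    [2.4, 0.1, 20],
    [2.4, 0.1, 20.1],
    [2.4, 0.1, 20.1],
    [2.4, 0.1, 20.1],
  ],
  angular=[
    [0, -0.007, 0],
    [0, -0.007, 0],
    [0, -0.007, 0],
    [0, -0.007, 0],
    [0, -0.007, 0],
    [0, -0.007, 0],
    [0, -0.007, 0],
    [0, -0.007, 0],
    [0, -0.007, 0],
    [0, -0.007, 0],
  ],
  fingers=[0, 0, 0, 0, 0, 0, 0, 0, 0, 0],
)

```text
time_s: 7.33
position: [0.5536, 0.1098, 0.0527]
tcp_rot: [[0.986, -0.167, -0.009], [-0.167, -0.986, 0.003], [-0.01, -0.001, -1.0]]
force: [-0.6, 0.6, 0.2]
opening: 0.5
```

```bash
python3 -c "
from h import *
plan([.5633,.1087,.052])"
```

```text
7.3333 at [0.5536 0.1098 0.0527] lin [ 0.97 -0.05  0.06] ang [-0.001  0.01   0.001]
```

move_arm(
  linear=[
    [0.5, 0, 0],
    [0.97, -0.05, 0.06],
    [0.97, -0.05, 0.06],
    [0.97, -0.05, 0.06],
    [0.97, -0.05, 0.06],
    [0.97, -0.05, 0.06],
    [0.97, -0.05, 0.06],
    [0.97, -0.05, 0.06],
    [0.97, -0.05, 0.06],
  ],
  angular=[
    [0, 0.005, 0],
    [0, 0.01, 0],
    [0, 0.01, 0],
    [0, 0.01, 0],
    [0, 0.01, 0],
    [0, 0.01, 0],
    [0, 0.01, 0],
    [0, 0.01, 0],
    [0, 0.01, 0],
  ],
  fingers=[0, 0, 0, 0, 1, 1, 1, 1, 1],
)

```text
time_s: 8.08
position: [0.5631, 0.1087, 0.0521]
tcp_rot: [[0.986, -0.167, 0.0], [-0.167, -0.986, 0.001], [-0.0, -0.001, -1.0]]
force: [-0.2, -0.2, 0.2]
opening: 0.306
```

```bash
python3 -c "
from h import *
plan([.5633,.1087,.10]); plan([.577,-.108,.10])"
```

```text
8.0833 at [0.5631 0.1087 0.0521] lin [ 0.02 -0.01 -4.79] ang [-0.001  0.     0.001]
8.0833 at [0.5631 0.1087 0.0521] lin [ 5.   21.13 -4.82] ang [-0.001  0.     0.001]
```

move_arm(
  linear=[
    [0, 0, 0],
    [0, 0, 0],
    [0, 0, -1],
    [0, 0, -3],
    [0, 0, -5],
    [0.5, 2, -6],
    [1.3, 5.5, -6],
    [2.1, 9, -6],
    [2.9, 12.5, -6],
    [3.8, 16, -6],
    [4.6, 19, -6],
    [5, 21.1, -6],
  ],
  angular=[
    [0, 0, 0],
    [0, 0, 0],
    [0, 0, 0],
    [0, 0, 0],
    [0, 0, 0],
    [0, 0, 0],
    [0, 0, 0],
    [0, 0, 0],
    [0, 0, 0],
    [0, 0, 0],
    [0, 0, 0],
    [0, 0, 0],
  ],
  fingers=[1, 1, 1, 1, 1, 1, 1, 1, 1, 1, 1, 1],
)

```text
time_s: 9.08
position: [0.5779, -0.1111, 0.1126]
tcp_rot: [[0.986, -0.169, 0.002], [-0.169, -0.986, -0.0], [0.002, -0.0, -1.0]]
force: [-0.5, 0.8, -0.1]
opening: 0.311
```

```bash
python3 - <<'E'
from h import *
plan([.577,-.108,.0185])
c=snap('side','s4'); cv2.imwrite('pics/s4c.png',cv2.resize(c['color'][100:270,200:400],None,fx=3,fy=3)[:,:,::-1])
E
```

```text
9.0833 at [ 0.5779 -0.1111  0.1126] lin [-0.16 -0.29  9.41] ang [-0.    -0.002 -0.001]
```

View pics/s4c.png

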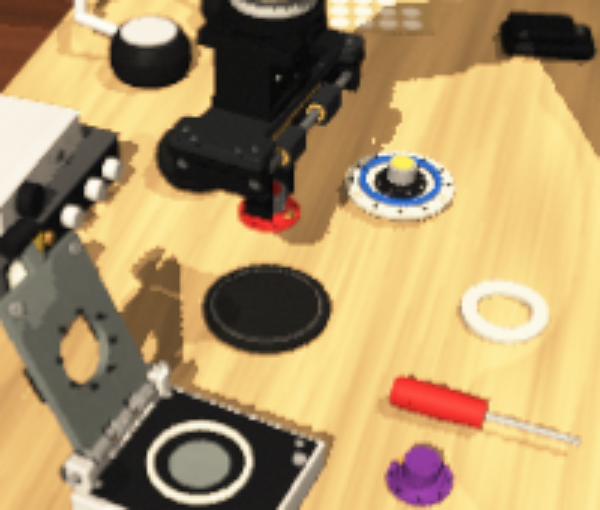

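The red driver is held level above the disc, and the nest is empty with its collar at crop (200,463).

move_arm(
  linear=[
    [-0.1, -0.2, 2.5],
    [-0.15, -0.3, 5],
    [-0.15, -0.3, 7],
    [-0.15, -0.3, 8.3],
    [-0.15, -0.3, 9],
    [-0.15, -0.3, 9.3],
    [-0.15, -0.3, 9.45],
    [-0.15, -0.3, 9.45],
    [-0.15, -0.3, 9.45],
  ],
  angular=[
    [0, 0, 0],
    [0, 0, 0],
    [0, 0, 0],
    [0, 0, 0],
    [0, 0, 0],
    [0, 0, 0],
    [0, 0, 0],
    [0, 0, 0],
    [0, 0, 0],
  ],
  fingers=[1, 1, 1, 1, 1, 1, 1, 1, 1],
)

```text
time_s: 9.88
position: [0.5786, -0.1117, 0.0191]
tcp_rot: [[0.985, -0.171, 0.005], [-0.171, -0.985, -0.003], [0.006, 0.002, -1.0]]
force: [0.6, -0.2, -1.0]
opening: 0.314
```

move_arm(
  linear=[
    [0, 0, 0.1],
    [0, 0, 0.1],
    [0, 0, 0.1],
    [0, 0, 0.1],
    [0, 0, 0.1],
    [0, 0, 0.1],
    [0, 0, 0.1],
    [0, 0, -2],
    [0, 0, -5],
    [0, 0, -8],
    [0, 0, -8],
    [0, 0, -8],
  ],
  angular=[
    [0, -0.005, 0],
    [0, -0.005, 0],
    [0, -0.005, 0],
    [0, -0.005, 0],
    [0, -0.005, 0],
    [0, -0.005, 0],
    [0, -0.005, 0],
    [0, -0.005, 0],
    [0, -0.005, 0],
    [0, -0.005, 0],
    [0, -0.005, 0],
    [0, -0.005, 0],
  ],
  fingers=[1, 1, 0, 0, 0, 0, 0, 0, 0, 0, 0, 0],
)

```text
time_s: 10.88
position: [0.5796, -0.112, 0.1011]
tcp_rot: [[0.985, -0.171, 0.004], [-0.171, -0.985, -0.004], [0.005, 0.003, -1.0]]
force: [-0.9, -0.4, 0.1]
opening: 0.5
```

```bash
python3 - <<'E'
from h import *
plan([.5025,-.304,.10])
c=snap('side','s5'); cv2.imwrite('pics/s5c.png',cv2.resize(c['color'][100:270,200:400],None,fx=3,fy=3)[:,:,::-1])
E
```

```text
10.8833 at [ 0.5796 -0.112   0.1011] lin [-4.31 20.23  0.15] ang [ 0.003 -0.005 -0.003]
```

View pics/s5c.png

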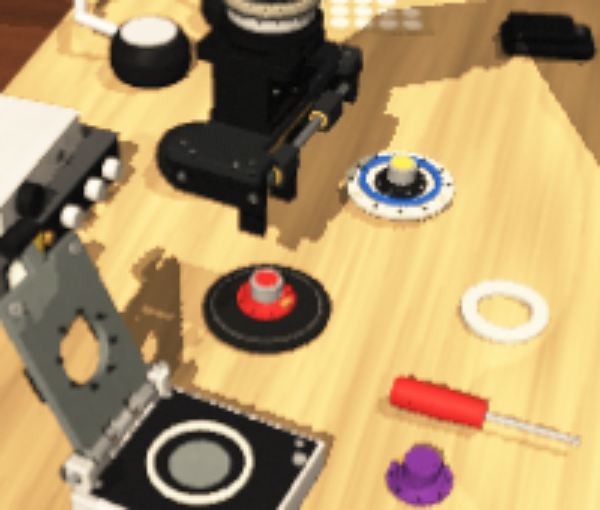

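The red driver lies flat on the disc at crop (266,293). Next is the black one.

move_arm(
  linear=[
    [-0.8, 3.5, 0],
    [-1.6, 7, 0],
    [-2.4, 11, 0],
    [-3.2, 15, 0],
    [-4, 19, 0],
    [-4.3, 20.2, 0],
    [-4.3, 20.2, 0],
    [-4.3, 20.2, 0],
    [-4.3, 20.2, 0],
  ],
  angular=[
    [0, -0.005, 0],
    [0, -0.005, 0],
    [0, -0.005, 0],
    [0, -0.005, 0],
    [0, -0.005, 0],
    [0, -0.005, 0],
    [0, -0.005, 0],
    [0, -0.005, 0],
    [0, -0.005, 0],
  ],
  fingers=[0, 0, 0, 0, 0, 0, 0, 0, 0],
)

```text
time_s: 11.68
position: [0.5008, -0.3014, 0.0989]
tcp_rot: [[0.985, -0.17, -0.006], [-0.17, -0.985, 0.001], [-0.006, 0.001, -1.0]]
force: [0.5, 0.9, 0.4]
opening: 0.495
```

```bash
python3 -c "
from h import *
plan([.5022,-.304,.024])"
```

```text
11.6833 at [ 0.5008 -0.3014  0.0989] lin [0.23 0.23 7.49] ang [ 0.001  0.006 -0.002]
```

move_arm(
  linear=[
    [0.2, 0.2, 2],
    [0.2, 0.2, 4],
    [0.2, 0.2, 6],
    [0.2, 0.2, 7],
    [0.2, 0.2, 7.4],
    [0.2, 0.2, 7.4],
    [0.2, 0.2, 7.4],
    [0.2, 0.2, 7.4],
    [0.2, 0.2, 7.4],
    [0.2, 0.2, 7.4],
    [0.2, 0.2, 7.4],
    [0.2, 0.2, 7.4],
  ],
  angular=[
    [0, 0.005, 0],
    [0, 0.005, 0],
    [0, 0.005, 0],
    [0, 0.005, 0],
    [0, 0.005, 0],
    [0, 0.005, 0],
    [0, 0.005, 0],
    [0, 0.005, 0],
    [0, 0.005, 0],
    [0, 0.005, 0],
    [0, 0.005, 0],
    [0, 0.005, 0],
  ],
  fingers=[0, 0, 0, 0, 0, 0, 1, 1, 1, 1, 1, 1],
)

```text
time_s: 12.68
position: [0.5026, -0.3041, 0.026]
tcp_rot: [[0.985, -0.171, 0.001], [-0.171, -0.985, -0.002], [0.001, 0.001, -1.0]]
force: [-0.0, 0.9, 5.0]
opening: 0.306
```

```bash
python3 -c "
from h import *
plan([.5645,.110,.10])"
```

```text
12.6833 at [ 0.5026 -0.3041  0.026 ] lin [ -0.96 -41.85  -7.46] ang [ 0.001 -0.001 -0.002]
```

move_arm(
  linear=[
    [0, 0, 0],
    [0, 0, -1],
    [0, 0, -3],
    [0, 0, -5],
    [0, -1, -7],
    [-0.1, -4, -8],
    [-0.2, -7.5, -8],
    [-0.3, -11, -8],
    [-0.3, -15, -8],
    [-0.4, -19, -8],
    [-0.5, -23, -8],
    [-0.6, -27, -8],
  ],
  angular=[
    [0, 0, 0],
    [0, 0, 0],
    [0, 0, 0],
    [0, 0, 0],
    [0, 0, 0],
    [0, 0, 0],
    [0, 0, 0],
    [0, 0, 0],
    [0, 0, 0],
    [0, 0, 0],
    [0, 0, 0],
    [0, 0, 0],
  ],
  fingers=[1, 1, 1, 1, 1, 1, 1, 1, 1, 1, 1, 1],
)

```text
time_s: 13.68
position: [0.5425, -0.0352, 0.106]
tcp_rot: [[0.985, -0.171, 0.0], [-0.171, -0.985, -0.002], [0.001, 0.002, -1.0]]
force: [0.6, 0.4, -0.7]
opening: 0.309
```

```bash
python3 -c "
from h import *
plan([.5645,.110,.10])"
```

```text
13.6833 at [ 0.5425 -0.0352  0.106 ] lin [ -0.32 -14.68   0.58] ang [ 0.002 -0.001 -0.003]
```

move_arm(
  linear=[
    [-0.1, -3.5, 0],
    [-0.2, -7, 0],
    [-0.2, -10, 0],
    [-0.3, -12.5, 0],
    [-0.3, -14, 0],
    [-0.3, -14.7, 0.3],
    [-0.3, -14.7, 0.6],
    [-0.3, -14.7, 0.6],
    [-0.3, -14.7, 0.6],
  ],
  angular=[
    [0, 0, 0],
    [0, 0, 0],
    [0, 0, 0],
    [0, 0, 0],
    [0, 0, 0],
    [0, 0, 0],
    [0, 0, 0],
    [0, 0, 0],
    [0, 0, 0],
  ],
  fingers=[1, 1, 1, 1, 1, 1, 1, 1, 1],
)

```text
time_s: 14.43
position: [0.5642, 0.1089, 0.0994]
tcp_rot: [[0.985, -0.172, -0.001], [-0.172, -0.985, -0.002], [-0.001, 0.002, -1.0]]
force: [0.1, 0.5, -0.7]
opening: 0.309
```

```bash
python3 - <<'E'
from h import *
c=load('s5'); im=c['color']; S,V=cv2.split(cv2.cvtColor(im,cv2.COLOR_RGB2HSV))[1:]
s=np.zeros(S.shape,np.uint8); s[236:272,246:288]=((S<60)&(V>150))[236:272,246:288]
n,l,st,ce=cv2.connectedComponentsWithStats(s); m=(l==1+np.argmax(st[1:,4])).astype(np.uint8)
cs,h=cv2.findContours(m,cv2.RETR_CCOMP,cv2.CHAIN_APPROX_NONE)
for k in cs:
    if len(k)>40: e=cv2.fitEllipse(k); print(len(k),e,p2w(c,*e[0],.047).round(4))
plan([.5645,.110,.054])
c=snap('side','s6'); cv2.imwrite('pics/s6c.png',cv2.resize(c['color'][130:300,190:370],None,fx=3,fy=3)[:,:,::-1])
E
```

```text
87 ((265.8625793457031, 253.74221801757812), (26.716144561767578, 34.41127014160156), 86.4148941040039) [0.5637 0.1123 0.047 ]
77 ((266.0063171386719, 253.64601135253906), (22.878337860107422, 31.8585147857666), 87.49333953857422) [0.5635 0.112  0.047 ]
14.4333 at [0.5642 0.1089 0.0994] lin [ 0.01 -0.12  4.54] ang [ 0.002  0.001 -0.004]
```

View pics/s6c.png

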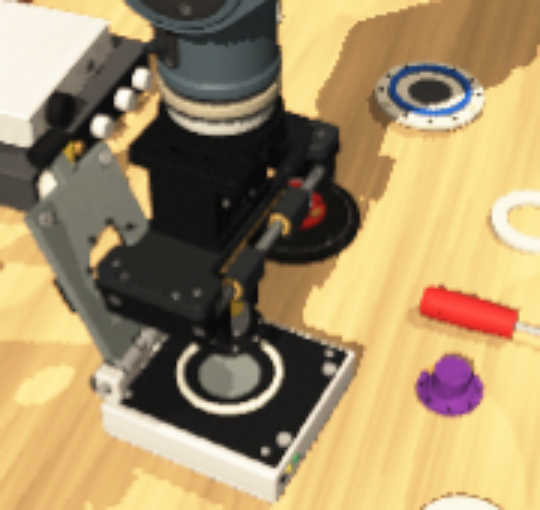

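The black driver hangs level over the nest, and the blue baffle is empty. I take the nest as (.564,.111).

move_arm(
  linear=[
    [0, -0.1, 1.5],
    [0, -0.2, 2.7],
    [0, -0.2, 3.5],
    [0, -0.2, 4],
    [0, -0.2, 4.3],
    [0, -0.2, 4.45],
    [0, -0.2, 4.5],
    [0, -0.2, 4.5],
    [0, -0.2, 4.5],
  ],
  angular=[
    [0, 0, 0],
    [0, 0, 0],
    [0, 0, 0],
    [0, 0, 0],
    [0, 0, 0],
    [0, 0, 0],
    [0, 0, 0],
    [0, 0, 0],
    [0, 0, 0],
  ],
  fingers=[1, 1, 1, 1, 1, 1, 1, 1, 1],
)

```text
time_s: 15.23
position: [0.5651, 0.1107, 0.055]
tcp_rot: [[0.985, -0.173, 0.0], [-0.173, -0.985, -0.002], [0.001, 0.002, -1.0]]
force: [0.4, 0.2, -0.3]
opening: 0.309
```

move_arm(
  linear=[
    [0, 0, 0.1],
    [0, 0, 0.13],
    [0, 0, 0.13],
    [0, 0, 0.13],
    [0, 0, 0.1],
    [0, 0, 0.1],
    [0, 0, 0.1],
    [0, 0, 0.1],
    [0, 0, -2],
    [0, 0, -5],
    [0, 0, -8],
    [0, 0, -8],
  ],
  angular=[
    [0, 0, 0],
    [0, 0, 0],
    [0, 0, 0],
    [0, 0, 0],
    [0, 0, 0],
    [0, 0, 0],
    [0, 0, 0],
    [0, 0, 0],
    [0, 0, 0],
    [0, 0, 0],
    [0, 0, 0],
    [0, 0, 0],
  ],
  fingers=[1, 1, 1, 0, 0, 0, 0, 0, 0, 0, 0, 0],
)

```text
time_s: 16.23
position: [0.569, 0.1111, 0.1403]
tcp_rot: [[0.985, -0.172, 0.011], [-0.172, -0.985, -0.002], [0.011, -0.0, -1.0]]
force: [0.8, 0.1, -0.3]
opening: 0.499
```

```bash
python3 -c "
from h import *
plan([.4848,.3028,.11])"
```

```text
16.2333 at [0.569  0.1111 0.1403] lin [-11.64 -17.43   2.9 ] ang [-0.    -0.011 -0.004]
```

move_arm(
  linear=[
    [-2, -3, 0],
    [-4, -6, 0],
    [-6, -9, 0],
    [-8, -12, 0],
    [-10, -15, 0.5],
    [-11.6, -17.4, 1.5],
    [-11.6, -17.4, 2.9],
    [-11.6, -17.4, 2.9],
    [-11.6, -17.4, 2.9],
    [-11.6, -17.4, 2.9],
  ],
  angular=[
    [0, -0.01, 0],
    [0, -0.01, 0],
    [0, -0.01, 0],
    [0, -0.01, 0],
    [0, -0.01, 0],
    [0, -0.01, 0],
    [0, -0.01, 0],
    [0, -0.01, 0],
    [0, -0.01, 0],
    [0, -0.01, 0],
  ],
  fingers=[0, 0, 0, 0, 0, 0, 0, 0, 0, 0],
)

```text
time_s: 17.07
position: [0.4857, 0.3019, 0.1101]
tcp_rot: [[0.985, -0.173, 0.002], [-0.173, -0.985, -0.0], [0.002, -0.0, -1.0]]
force: [0.1, -0.3, -0.0]
opening: 0.503
```

```bash
python3 - <<'E'
from h import *
plan([.4848,.3028,.0255])
c=snap('side','s7'); cv2.imwrite('pics/s7c.png',cv2.resize(c['color'][180:380,190:370],None,fx=3,fy=3)[:,:,::-1])
E
```

```text
17.0667 at [0.4857 0.3019 0.1101] lin [-0.11 -0.08  8.46] ang [-0.    -0.002 -0.005]
```

View pics/s7c.png

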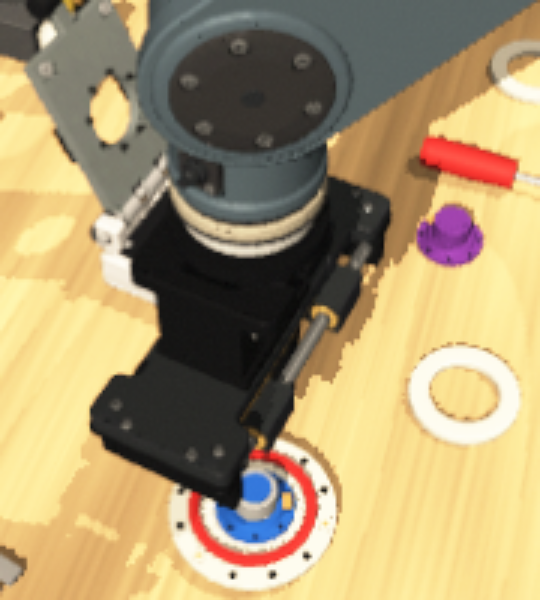

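The gripper is above the blue driver (dot at crop 258,485) and centred.

move_arm(
  linear=[
    [-0.1, -0.1, 2.5],
    [-0.1, -0.1, 5],
    [-0.1, -0.1, 7],
    [-0.1, -0.1, 8],
    [-0.1, -0.1, 8.4],
    [-0.1, -0.1, 8.4],
    [-0.1, -0.1, 8.4],
    [-0.1, -0.1, 8.4],
    [-0.1, -0.1, 8.4],
    [-0.1, -0.1, 8.4],
    [-0.1, -0.1, 8.4],
    [-0.1, -0.1, 8.4],
  ],
  angular=[
    [0, 0, 0],
    [0, 0, 0],
    [0, 0, 0],
    [0, 0, 0],
    [0, 0, 0],
    [0, 0, 0],
    [0, 0, 0],
    [0, 0, 0],
    [0, 0, 0],
    [0, 0, 0],
    [0, 0, 0],
    [0, 0, 0],
  ],
  fingers=[0, 0, 0, 0, 0, 0, 1, 1, 1, 1, 1, 1],
)

```text
time_s: 18.12
position: [0.4862, 0.3032, 0.0275]
tcp_rot: [[0.985, -0.174, 0.004], [-0.174, -0.985, 0.001], [0.004, -0.001, -1.0]]
force: [-0.3, -1.2, 5.7]
opening: 0.308
```

```bash
python3 -c "
from h import *
plan([.503,-.305,.11])"
```

```text
18.1167 at [0.4862 0.3032 0.0275] lin [12.25 59.59 -8.28] ang [-0.001 -0.004 -0.005]
```

move_arm(
  linear=[
    [0, 0, 0],
    [0, 0, -1],
    [0, 0, -3],
    [0, 0, -5],
    [0, 0, -8],
    [0.4, 2, -9],
    [1.2, 6, -9],
    [2, 10, -9],
    [2.8, 14, -9],
    [3.6, 18, -9],
    [4.4, 22, -9],
    [5.2, 26, -9],
  ],
  angular=[
    [0, 0, 0],
    [0, 0, 0],
    [0, 0, 0],
    [0, 0, 0],
    [0, 0, 0],
    [0, 0, 0],
    [0, 0, 0],
    [0, 0, 0],
    [0, 0, 0],
    [0, 0, 0],
    [0, 0, 0],
    [0, 0, 0],
  ],
  fingers=[1, 1, 1, 1, 1, 1, 1, 1, 1, 1, 1, 1],
)

```text
time_s: 19.12
position: [0.4914, 0.0364, 0.1178]
tcp_rot: [[0.985, -0.173, 0.005], [-0.173, -0.985, 0.001], [0.004, -0.002, -1.0]]
force: [0.4, -0.4, -1.1]
opening: 0.309
```

```bash
python3 -c "
from h import *
plan([.503,-.305,.10])"
```

```text
19.1167 at [0.4914 0.0364 0.1178] lin [ 7.05 33.43  1.76] ang [-0.002 -0.004 -0.005]
```

move_arm(
  linear=[
    [0.8, 3.8, 0],
    [1.6, 7.6, 0],
    [2.4, 11.5, 0],
    [3.2, 15.5, 0],
    [4, 19.5, 0],
    [4.8, 23.5, 0],
    [5.6, 27, 0],
    [6.4, 30.5, 0],
    [7, 33.4, 0.8],
    [7, 33.4, 1.7],
    [7, 33.4, 1.7],
    [7, 33.4, 1.7],
  ],
  angular=[
    [0, -0.004, 0],
    [0, -0.004, 0],
    [0, -0.004, 0],
    [0, -0.004, 0],
    [0, -0.004, 0],
    [0, -0.004, 0],
    [0, -0.004, 0],
    [0, -0.004, 0],
    [0, -0.004, 0],
    [0, -0.004, 0],
    [0, -0.004, 0],
    [0, -0.004, 0],
  ],
  fingers=[1, 1, 1, 1, 1, 1, 1, 1, 1, 1, 1, 1],
)

```text
time_s: 20.12
position: [0.5014, -0.3034, 0.1]
tcp_rot: [[0.985, -0.174, -0.002], [-0.174, -0.985, 0.004], [-0.003, -0.004, -1.0]]
force: [0.3, 0.2, -1.3]
opening: 0.309
```

```bash
python3 -c "
from h import *
plan([.503,-.305,.0275])"
```

```text
20.1167 at [ 0.5014 -0.3034  0.1   ] lin [0.2  0.16 7.25] ang [-0.004  0.003 -0.005]
```

move_arm(
  linear=[
    [0.2, 0.1, 2],
    [0.2, 0.15, 4],
    [0.2, 0.15, 5.5],
    [0.2, 0.15, 6.4],
    [0.2, 0.15, 6.9],
    [0.2, 0.15, 7.15],
    [0.2, 0.15, 7.25],
    [0.2, 0.15, 7.25],
    [0.2, 0.15, 7.25],
  ],
  angular=[
    [-0.003, 0.003, 0],
    [-0.003, 0.003, 0],
    [-0.003, 0.003, 0],
    [-0.003, 0.003, 0],
    [-0.003, 0.003, 0],
    [-0.003, 0.003, 0],
    [-0.003, 0.003, 0],
    [-0.003, 0.003, 0],
    [-0.003, 0.003, 0],
  ],
  fingers=[1, 1, 1, 1, 1, 1, 1, 1, 1],
)

```text
time_s: 20.87
position: [0.5035, -0.3051, 0.0283]
tcp_rot: [[0.985, -0.173, 0.002], [-0.173, -0.985, -0.0], [0.002, -0.0, -1.0]]
force: [0.1, -0.2, -0.7]
opening: 0.31
```

move_arm(
  linear=[
    [0, 0, 0.1],
    [0, 0, 0.13],
    [0, 0, 0.13],
    [0, 0, 0.13],
    [0, 0, 0.1],
    [0, 0, 0.1],
    [0, 0, 0.1],
    [0, 0, 0.1],
    [0, 0, -2],
    [0, 0, -5],
    [0, 0, -7],
    [0, 0, -7],
  ],
  angular=[
    [0, 0, 0],
    [0, 0, 0],
    [0, 0, 0],
    [0, 0, 0],
    [0, 0, 0],
    [0, 0, 0],
    [0, 0, 0],
    [0, 0, 0],
    [0, 0, 0],
    [0, 0, 0],
    [0, 0, 0],
    [0, 0, 0],
  ],
  fingers=[1, 1, 1, 0, 0, 0, 0, 0, 0, 0, 0, 0],
)

```text
time_s: 21.87
position: [0.5057, -0.3071, 0.1024]
tcp_rot: [[0.985, -0.173, 0.008], [-0.173, -0.985, -0.006], [0.009, 0.004, -1.0]]
force: [1.1, -0.4, -0.1]
opening: 0.5
```

```bash
python3 - <<'E'
from h import *
c=load('s5'); im=c['color']; H,S,V=cv2.split(cv2.cvtColor(im,cv2.COLOR_RGB2HSV))
s=np.zeros(S.shape,np.uint8); s[187:197,278:300]=((((H<8)|(H>170))&(S>150)))[187:197,278:300]
e=cv2.fitEllipse(cv2.convexHull(cv2.findNonZero(s))); print(e,p2w(c,*e[0],.032))
plan([.579,-.1117,.10])
E
```

```text
((287.7821044921875, 199.27708435058594), (17.048397064208984, 19.938213348388672), 71.99164581298828) [ 0.57264356 -0.08656038  0.032     ]
21.8667 at [ 0.5057 -0.3071  0.1024] lin [  3.83 -20.52   0.18] ang [ 0.004 -0.009 -0.005]
```

move_arm(
  linear=[
    [0.8, -4, 0],
    [1.5, -8, 0],
    [2.2, -12, 0],
    [3, -16, 0],
    [3.6, -19.5, 0],
    [3.8, -20.5, 0],
    [3.8, -20.5, 0],
    [3.8, -20.5, 0],
    [3.8, -20.5, 0],
  ],
  angular=[
    [0, -0.008, 0],
    [0, -0.008, 0],
    [0, -0.008, 0],
    [0, -0.008, 0],
    [0, -0.008, 0],
    [0, -0.008, 0],
    [0, -0.008, 0],
    [0, -0.008, 0],
    [0, -0.008, 0],
  ],
  fingers=[0, 0, 0, 0, 0, 0, 0, 0, 0],
)

```text
time_s: 22.62
position: [0.5782, -0.1131, 0.1014]
tcp_rot: [[0.985, -0.174, -0.001], [-0.174, -0.985, -0.005], [0.0, 0.005, -1.0]]
force: [-0.6, -0.3, 0.1]
opening: 0.504
```

```bash
python3 -c "
from h import *
print(p2w(load('s5'),288.4,192.4,.032)); plan([.579,-.1117,.0195])
c=snap('side','s8'); cv2.imwrite('pics/s8c.png',cv2.resize(c['color'][100:300,200:400],None,fx=3,fy=3)[:,:,::-1])"
```

```text
[ 0.5785092 -0.1123792  0.032    ]
22.6167 at [ 0.5782 -0.1131  0.1014] lin [ 0.05 -0.19  8.19] ang [ 0.005 -0.    -0.006]
```

View pics/s8c.png

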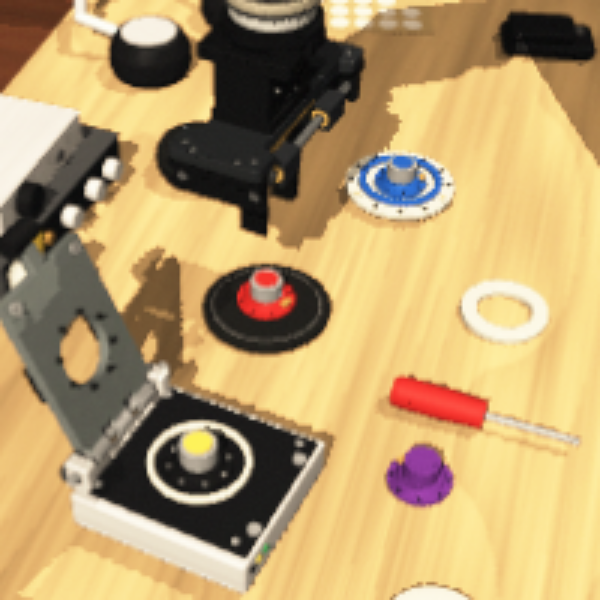

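The black driver is in the nest (dot at crop 200,443) and the blue driver is centred in the blue baffle (401,163). I'll pick up the red one.

move_arm(
  linear=[
    [0, -0.1, 2],
    [0, -0.1, 4],
    [0, -0.1, 6],
    [0, -0.1, 7.6],
    [0, -0.1, 8.1],
    [0, -0.1, 8.1],
    [0, -0.1, 8.1],
    [0, -0.1, 8.1],
    [0, -0.1, 8.1],
    [0, -0.1, 8.1],
    [0, -0.1, 8.1],
    [0, -0.1, 8.1],
  ],
  angular=[
    [0.005, 0, 0],
    [0.005, 0, 0],
    [0.005, 0, 0],
    [0.005, 0, 0],
    [0.005, 0, 0],
    [0.005, 0, 0],
    [0.005, 0, 0],
    [0.005, 0, 0],
    [0.005, 0, 0],
    [0.005, 0, 0],
    [0.005, 0, 0],
    [0.005, 0, 0],
  ],
  fingers=[0, 0, 0, 0, 0, 0, 1, 1, 1, 1, 1, 1],
)

```text
time_s: 23.67
position: [0.5791, -0.1133, 0.0216]
tcp_rot: [[0.985, -0.175, 0.003], [-0.175, -0.985, -0.001], [0.003, 0.001, -1.0]]
force: [-0.2, -0.6, 5.9]
opening: 0.307
```

```bash
python3 -c "
from h import *
plan([.486,.304,.11])"
```

```text
23.6667 at [ 0.5791 -0.1133  0.0216] lin [-16.44 -39.45  -8.9 ] ang [ 0.001 -0.003 -0.006]
```

move_arm(
  linear=[
    [0, 0, 0],
    [0, 0, -1],
    [0, 0, -3],
    [0, 0, -6],
    [0, 0, -9],
    [-2, -1, -11],
    [-5, -4, -11],
    [-8, -7, -11],
    [-10, -10.5, -11],
    [-11.5, -14, -11],
    [-12.5, -18, -11],
    [-13.5, -22, -11],
  ],
  angular=[
    [0, 0, 0],
    [0, 0, 0],
    [0, 0, 0],
    [0, 0, 0],
    [0, 0, 0],
    [0, 0, 0],
    [0, 0, 0],
    [0, 0, 0],
    [0, 0, 0],
    [0, 0, 0],
    [0, 0, 0],
    [0, 0, 0],
  ],
  fingers=[1, 1, 1, 1, 1, 1, 1, 1, 1, 1, 1, 1],
)

```text
time_s: 24.67
position: [0.4832, 0.1286, 0.1317]
tcp_rot: [[0.984, -0.176, 0.002], [-0.176, -0.984, -0.001], [0.002, 0.001, -1.0]]
force: [0.9, -0.0, -0.4]
opening: 0.307
```

```bash
python3 -c "
from h import *
plan([.486,.304,.10])"
```

```text
24.6667 at [0.4832 0.1286 0.1317] lin [ -2.81 -17.31   3.15] ang [ 0.001 -0.002 -0.007]
```

move_arm(
  linear=[
    [-0.6, -3.5, 0],
    [-1.2, -7, 0],
    [-1.8, -11, 0],
    [-2.4, -14.5, 0.5],
    [-2.8, -16.5, 1.5],
    [-2.8, -17.3, 2.5],
    [-2.8, -17.3, 3.1],
    [-2.8, -17.3, 3.1],
    [-2.8, -17.3, 3.1],
  ],
  angular=[
    [0, 0, 0],
    [0, 0, 0],
    [0, 0, 0],
    [0, 0, 0],
    [0, 0, 0],
    [0, 0, 0],
    [0, 0, 0],
    [0, 0, 0],
    [0, 0, 0],
  ],
  fingers=[1, 1, 1, 1, 1, 1, 1, 1, 1],
)

```text
time_s: 25.42
position: [0.4854, 0.3022, 0.1]
tcp_rot: [[0.984, -0.177, -0.0], [-0.177, -0.984, -0.002], [0.0, 0.002, -1.0]]
force: [1.0, -0.8, -0.4]
opening: 0.307
```

```bash
python3 -c "
from h import *
plan([.486,.304,.0276])"
```

```text
25.4167 at [0.4854 0.3022 0.1   ] lin [ 0.03 -0.2   7.24] ang [ 0.002 -0.    -0.009]
```

move_arm(
  linear=[
    [0, -0.15, 2],
    [0, -0.15, 4],
    [0, -0.15, 5.5],
    [0, -0.15, 6.4],
    [0, -0.15, 6.9],
    [0, -0.15, 7.15],
    [0, -0.15, 7.25],
    [0, -0.15, 7.25],
    [0, -0.15, 7.25],
  ],
  angular=[
    [0, 0, 0],
    [0, 0, 0],
    [0, 0, 0],
    [0, 0, 0],
    [0, 0, 0],
    [0, 0, 0],
    [0, 0, 0],
    [0, 0, 0],
    [0, 0, 0],
  ],
  fingers=[1, 1, 1, 1, 1, 1, 1, 1, 1],
)

```text
time_s: 26.17
position: [0.4862, 0.3037, 0.0282]
tcp_rot: [[0.984, -0.177, 0.001], [-0.177, -0.984, -0.002], [0.001, 0.001, -1.0]]
force: [-0.0, -0.4, -0.9]
opening: 0.306
```

move_arm(
  linear=[
    [0, 0, 0.1],
    [0, 0, 0.13],
    [0, 0, 0.13],
    [0, 0, 0.13],
    [0, 0, 0.1],
    [0, 0, 0.1],
    [0, 0, 0.1],
    [0, 0, 0.1],
    [0, 0, -2],
    [0, 0, -5],
    [0, 0, -8],
    [0, 0, -12],
  ],
  angular=[
    [0, 0, 0],
    [0, 0, 0],
    [0, 0, 0],
    [0, 0, 0],
    [0, 0, 0],
    [0, 0, 0],
    [0, 0, 0],
    [0, 0, 0],
    [0, 0, 0],
    [0, 0, 0],
    [0, 0, 0],
    [0, 0, 0],
  ],
  fingers=[1, 1, 1, 0, 0, 0, 0, 0, 0, 0, 0, 0],
)

```text
time_s: 27.17
position: [0.4844, 0.3031, 0.1475]
tcp_rot: [[0.984, -0.177, -0.004], [-0.177, -0.984, -0.004], [-0.003, 0.004, -1.0]]
force: [0.5, 0.4, -0.2]
opening: 0.5
```

move_arm(
  linear=[
    [-1, 3, -3],
    [-2, 6, -6],
    [-4, 9, -6],
    [-6, 12, -6],
    [-8, 15, -6],
    [-9, 18, -6],
    [-10, 21, -6],
    [-11, 25, -6],
    [-11, 28, -6],
    [-11, 28, -6],
    [-11, 28, -6],
  ],
  angular=[
    [0, 0, 0],
    [0, 0, 0],
    [0, 0, 0],
    [0, 0, 0],
    [0, 0, 0],
    [0, 0, 0],
    [0, 0, 0],
    [0, 0, 0],
    [0, 0, 0],
    [0, 0, 0],
    [0, 0, 0],
  ],
  fingers=[0, 0, 0, 0, 0, 0, 0, 0, 0, 0, 0],
)

```text
time_s: 28.08
position: [0.3267, 0.0461, 0.2092]
tcp_rot: [[0.983, -0.182, -0.003], [-0.182, -0.983, -0.003], [-0.003, 0.004, -1.0]]
force: [-0.3, 0.4, -0.4]
opening: 0.501
```

```bash
python3 - <<'E'
from h import *
s=snap('side','sf'); t=snap('top','tf')
cr=lambda c,x,y,h:cv2.resize(c['color'][y-h:y+h,x-h:x+h],(266,266),interpolation=2)
r=[]
for c in(s,t): 
    row=[]
    for P,h in(([.486,.304,.019],30),([.5645,.11,.047],34),([.503,-.305,.019],30)):
        p=w2p(c,P).astype(int); row.append(cr(c,*p,h)); print(p,h)
    r.append(np.hstack(row))
cv2.imwrite('pics/f.png',np.vstack(r)[:,:,::-1])
E
```

```text
[273 347] 30
[265 252] 34
[332 158] 30
[156 255] 30
[241 222] 34
[422 254] 30
```

View pics/sf.png

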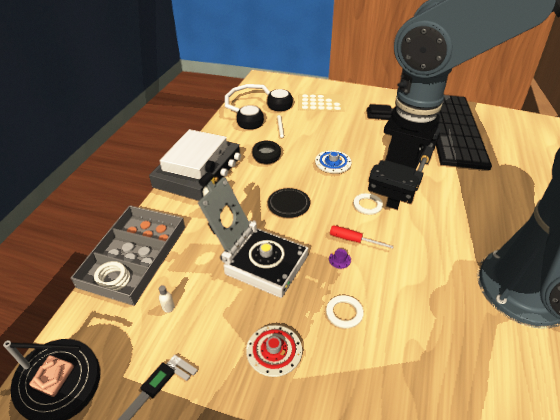

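View pics/f.png

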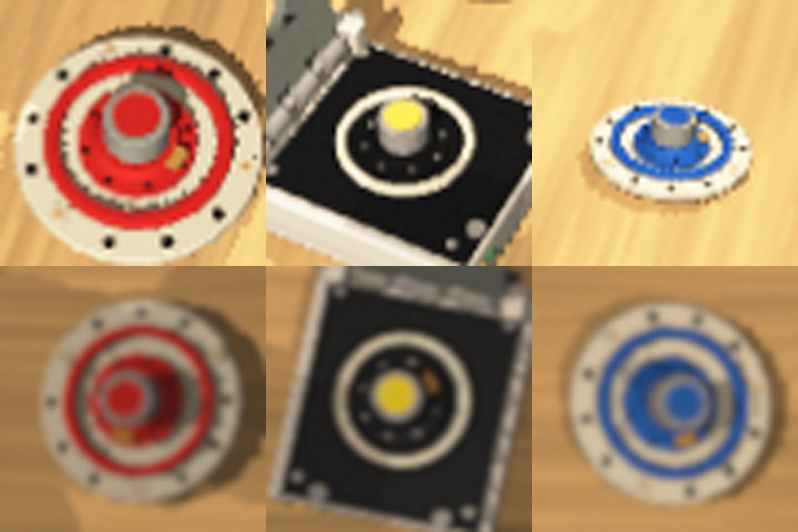

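All three drivers are flat and centred in their own collars, the lid is open and the disc is empty. The lid hides the bottle from the side camera, so I'll check it from the top before handing in.

```bash
python3 - <<'E'
from h import *
def y(c):
    H,S,V=cv2.split(cv2.cvtColor(c['color'],cv2.COLOR_RGB2HSV)); m=((H>20)&(H<35)&(S>150)&(V>120)).astype(np.uint8)
    p=np.argwhere(m[120:160,285:325])+[120,285]; return p.mean(0).round(1),len(p)
a,b=y(load('top0')),y(load('tf')); print(a,b)
if np.abs(a[0]-b[0]).max()<2: hand_in(); print('handed in')
E
```

```text
(array([134.8, 306.4]), 76) (array([134.9, 306.4]), 79)
the job is handed in; nothing more can be done
handed in
```

The job is done and handed in at about 28 s of the 128 s allowed; no verdict was reported.

- **Lid:** I swung it over past upright by its grip and let go. It was still leaning back, open, in the last pictures.
- **Red driver:** I parked it on the rubber disc first, then moved it to the red baffle.
- **Black driver:** it went from the blue baffle to the clamshell's nest.
- **Blue driver:** it went from the red baffle to the blue baffle.

In the last side and top pictures, each driver lies flat and looks centred in its own collar, and the disc is empty. The bottle's cap is at the same spot in the top view to 0.1 px. The gripper is clear of everything.

I did not measure the final offsets in millimetres. The two cameras' estimates of the collar centres differed by up to about 3 mm, within the 10 mm limit. The wrist read a steady force of about 5 N after closing on a driver in three of the four grasps. I did not find out why, but it was gone once the driver was lifted.

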